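Load the shaker and hold its clamp bar

TASK

Take the two bottles from the steel tray and set them gently on the shaker, one on each side of the bottle already standing there, so that all three stand upright and clear of each other in an even row against the fixed foam-sleeved bar. Then push the sliding clamp bar up against the row, pushing at its middle so that both end knobs stay free, and finish while still holding it there with a steady push of about 12 N: I will then tighten the knobs. Leave the other things on the bench where they are.

Things in the scene. Friction and masses are not known exactly. Their poses are not given: they have to be found in the camera images.
- shaker: Orbital shaker, switched off, fixed: white housing 270 x 250 x 86 mm under a bare metal platform 250 x 250 mm. Slotted steel side plates, 4 mm thick, 54 mm higher than the platform, stand at its y = -125 and +125 mm; two crossbars span them along y. Origin: centre of the underside; x from sliding to fixed bar (away from the robot, turned up to 0.25 rad), z up.
- platform (a point): Centre of the platform's top face, 102 mm above the bench; axes as the shaker's. The row lies along y: one bottle near y = 0, the others about 70 mm to either side; bottles just touching the fixed bar have their axes at x = +51 mm. Glass slides easily on it (friction about 0.3).
- sleeve: Black foam-rubber sleeve of the fixed bar: 22 mm in diameter, 238 mm long along y, axis 36 mm above the platform at x = +85 mm in the platform's frame. Origin: middle of its axis; axes as the shaker's. The foam gives way in +x by about 1 mm per 3 N of total push (at most 8 mm) and springs back.
- clamp_bar (a joint): Travel of the sliding clamp bar (m): its axis lies at x = -0.095 + this value in the platform's frame. It grows towards the fixed bar; range 0 to 0.13, about 0.115 where it meets a row of bottles that touch the sleeve. It stays parallel, has about 1 N of friction and does not lock: the foam pushes it back when let go.
- bar_mid (a point): Middle of the sliding clamp bar's axis: a bare steel tube 16 mm in diameter, 272 mm long along y, axis 36 mm above the platform, free underneath and behind; at each end, outside the side plates, a black star knob 38 mm across. Axes as the shaker's.
- tray: Shallow steel tray, fixed, 200 (x) by 110 (y) mm, floor 2 mm thick, rim 16 mm high, left or right of the shaker. Origin: centre of its underside; z up. Bottles a and b stand in it.
- bottle_a: 50 ml laboratory bottle, loose: upright amber glass cylinder 46 mm in diameter with straight wall up to 51 mm, a narrow neck, a ribbed blue screw cap 40 mm in diameter from 69 to 91 mm above the underside (grip it here from above) and a paper label; 0.1 to 0.17 kg. Origin: centre of its underside; z up. Starts in the tray.
- bottle_b: 50 ml laboratory bottle, loose: upright amber glass cylinder 46 mm in diameter with straight wall up to 51 mm, a narrow neck, a ribbed blue screw cap 40 mm in diameter from 69 to 91 mm above the underside (grip it here from above) and a paper label; 0.1 to 0.17 kg. Origin: centre of its underside; z up. Starts in the tray.
- bottle_c: 50 ml laboratory bottle, loose: upright amber glass cylinder 46 mm in diameter with straight wall up to 51 mm, a narrow neck, a ribbed blue screw cap 40 mm in diameter from 69 to 91 mm above the underside (grip it here from above) and a paper label; 0.1 to 0.17 kg. Origin: centre of its underside; z up. Already stands on the platform near the middle of the row, within about 12 mm of the sleeve.
- tube_rack: Bystander: white rack 160 x 85 mm, 72 mm high, with capped tubes up to 121 mm high, on the side of the shaker away from the tray. Origin: centre of the underside.
- beaker: Bystander: small clear beaker, 53 mm in diameter, 70 mm high, on the bench. Origin: centre of the underside.
- tip_box: Bystander: grey pipette tip box with a clear lid, 117 x 82 x 68 mm, on the bench. Origin: centre of the underside.
Mind the look-alikes: they are no part of the job. What is shaped like the bottle_b but yellow is not meant.

How it is judged:
By the outcome, as a careful person would: the job done as asked, in the order asked, and still so for the second after the job is handed in, while the arm keeps its last pose, push and grip.
It also fails if it takes over 72 s, if anything falls off the work surface, if the arm or the gripper's body presses on something with over 40 N, if the wrist force passes 120 N, or if a joint passes its speed limit or range.

ROBOT

A 6-joint arm with a two-finger parallel gripper is mounted at the origin on the work surface. World frame = base frame: x ahead of the robot, y to its left, z up, the work surface at z = 0. Lengths are in mm, angles in rad, forces in N, time in s.
With the tool pointing down it reaches from about 325 to 900 mm from the base axis. Payload 3.5 kg.
Tool frame: the origin (TCP) lies at the very end of the fingers, on their centre line; the grasp point (between the pads) lies 19 mm behind it; z points along the fingers, y is the line along which they close (so a half turn about z gives the same grasp; the last joint's range is limited). The gripper opens to 85 mm and grips with 20 to 120 N. Pads are 22 mm wide; open, the fingers measure 114 mm over their backs; the gripper's body (76 mm by 85 mm) begins 54 mm behind the grasp point. The pads swing forward as they close: fully open they stand 13 mm farther back than shut.
Start: joints at [1.049, 0.276, -0.026, 1.268, 0, 1.467], TCP at [254.171, 570.981, 231.313] pointing down, gripper open.
Joint ranges: [-3.12, 3.12], [-0.85, 1.88], [-1.08, 1.24], [-1.95, 2.15], [-1.57, 1.53], [-3.14, 3.14]. Speed limits (rad/s): [2.57, 2.57, 3.14, 3.14, 3.14, 3.14].

INTERFACE

Orientations are given as a unit quaternion [w, x, y, z].
In Python, from station import manip gives the robot as it stands. Calls block until the motion is done:
- manip.move_to(position, orientation): joint-space move of the TCP to a pose.
- manip.move_l(position, rate=150, attitude=None, stop_force=None): straight line of the TCP; attitude=None keeps the orientation; rate is the mean speed in mm/s. With stop_force (N) it stops when the force on the tool has changed by that much, and returns True; else False.
- manip.move_j(angles): joint-space move.
- manip.ungrasp() and manip.grab(force=None): open the fingers fully, or close them until they stop; force is the grip in N (None keeps the last).
- manip.hold(seconds).
- manip.solve_ik(position, orientation): joint angles nearest the present ones, or None.
- manip.read_state(): the state.
- manip.grab_frame(name): name is "scene" or "side" or "wrist"; returns a dict with "color" (480x640x3 uint8, red, green, blue), "range_z" (480x640 float32, mm along the optical axis (not along the pixel's ray), 0 where there is no reading), "fx", "fy", "cx", "cy" (pixels), "pose" (4x4, takes a point from camera to world coordinates). Camera axes: x right, y up, looking along -z (the intrinsics and any distortion apply to the point x, -y, -z); pixel columns grow to the right and rows downward; lengths in mm; the calibration is good to about 2 mm. A picture is of the moment at which its call begins.
A pose or a line that the arm cannot do raises manip.PlanningError and nothing moves.
- manip.finish_job(): hands the job in; it is judged then, once.
The state is a dict: "clock": time; "joint_pos": joint angles; "qvel": joint speeds; "joint_efforts": joint torques, N m; "eef_pos": TCP position; "eef_rot": TCP orientation; "wrist_force": force on the tool from outside, world axes, zero at the start; "moment": the same for the moment, N m; "grip_width": finger opening in mm; "grasp_force": force on a finger pad.
Only numpy, scipy, OpenCV 4.12 (cv2) and the standard library are available. Lean on these libraries where they do the work, as an engineer would, in place of code of your own. Each camera call takes 0.05 s, during which the arm holds its last target. There are 200 camera calls.

## Working session

There is one attempt and no reset: what is moved stays moved. The work goes in short steps, each a Python script; the robot and the scene stay as the last script left them, time stands still between calls to the robot, and variables do not carry over. Pictures are saved under pics/ and viewed, at most 10 in all, crops included, and the job is handed in when it is done.

```bash
ls; mkdir -p pics
python3 - <<'E'
from station import manip
import cv2,numpy as np,pickle
for n in ["scene","side"]:
    f=manip.grab_frame(n); pickle.dump(f,open(f"pics/{n}0.pkl","wb"))
    cv2.imwrite(f"pics/{n}0.png",f["color"][:,:,::-1])
    print(n,{k:(np.round(v,3).tolist() if k=="pose" else v) for k,v in f.items() if k not in("color","range_z")})
s=manip.read_state();print(s)
E
```

```text
pics
scene {'fx': 482.4528224417529, 'fy': 482.4528224417529, 'cx': 323.4997253648717, 'cy': 235.5319465823975, 'pose': [[-0.169, -0.667, 0.726, 1527.894], [0.986, -0.108, 0.13, 218.303], [-0.008, 0.738, 0.675, 979.356], [0.0, 0.0, 0.0, 1.0]]}
side {'fx': 532.9491339174887, 'fy': 532.9491339174887, 'cx': 329.3317081829603, 'cy': 235.91705050189915, 'pose': [[0.87, 0.3, -0.392, 137.52], [-0.493, 0.489, -0.72, -738.289], [-0.024, 0.819, 0.573, 731.521], [0.0, 0.0, 0.0, 1.0]]}
{'clock': 0.1, 'joint_pos': array([ 1.04860104e+00,  2.77123310e-01, -2.77942713e-02,  1.26800605e+00,
        1.54450815e-05,  1.46740670e+00]), 'qvel': array([-0.00057187, -0.0021263 ,  0.00291749,  0.00022064, -0.00082914,
       -0.00029926]), 'joint_efforts': array([ 6.39258506e-04, -4.46708214e+01,  2.96128875e+01,  8.47268704e-03,
       -1.13071362e-04, -3.98618610e-06]), 'eef_pos': array([253.79991044, 570.34613485, 230.20650703]), 'eef_rot': array([-3.34651435e-04,  2.07875700e-01,  9.78154672e-01, -1.00966521e-03]), 'wrist_force': array([-0.81418968,  0.36162079, -0.53305378]), 'moment': array([-0.00238027,  0.00422425,  0.01107287]), 'grasp_force': 0.0, 'grip_width': 85.34698031671866}
```

View pics/scene0.png

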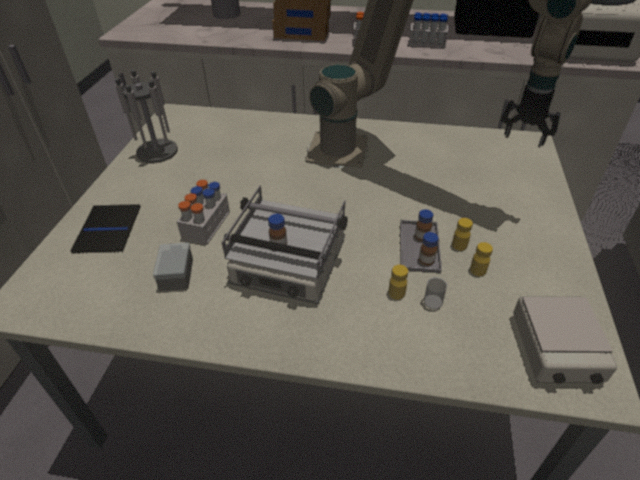

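View pics/side0.png

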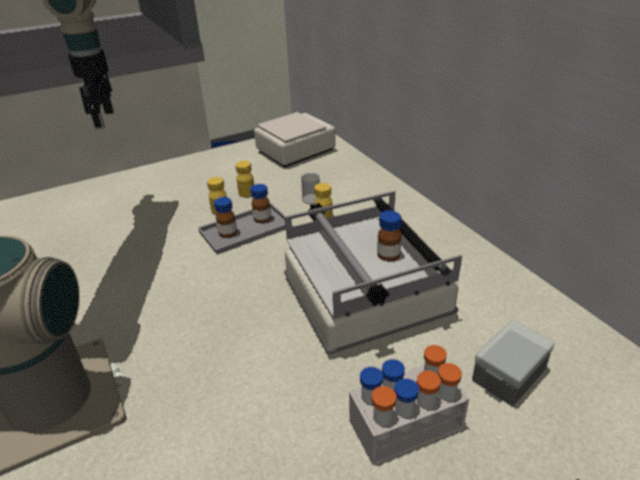

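Scene view: the blue-capped amber bottles in the tray have caps at (425,217) and (430,241). Bottle c, on the platform, is at (277,221). The yellow look-alikes are at (464,228), (483,252) and (399,273), and the rack has blue-capped tubes at about (205,193).
Side view: tray caps at (224,205) and (260,192), c at (390,220), yellow at (217,190), (244,170) and (323,193), rack blue caps at (371,378), (393,371) and (406,391). The black sleeve runs from (380,205) to (447,270), and the sliding bar from (315,210) to (377,293).

I choose the blue-capped pair in the tray.

```bash
cat > h.py <<'E'
import numpy as np,cv2,pickle
from scipy.spatial.transform import Rotation as R
def ray(f,u,v):
    d=f["pose"][:3,:3]@np.array([(u-f["cx"])/f["fx"],-(v-f["cy"])/f["fy"],-1.]); return f["pose"][:3,3],d
def onz(f,u,v,z):
    o,d=ray(f,u,v); return o+d*(z-o[2])/d[2]
def tri(f1,p1,f2,p2):
    o1,d1=ray(f1,*p1);o2,d2=ray(f2,*p2)
    s=np.linalg.lstsq(np.c_[d1,-d2],o2-o1,rcond=None)[0]
    a=o1+d1*s[0];b=o2+d2*s[1]; return (a+b)/2,np.linalg.norm(a-b)
def atd(f,u,v):
    o,d=ray(f,u,v); return o+d*float(f["range_z"][int(round(v)),int(round(u))])
def blobs(f,lo,hi,amin=25):
    m=cv2.inRange(cv2.cvtColor(f["color"],cv2.COLOR_RGB2HSV),lo,hi)
    n,_,s,c=cv2.connectedComponentsWithStats(m)
    return [(c[i].round(1).tolist(),s[i].tolist()) for i in range(1,n) if s[i][4]>=amin]
def blue(f,amin=25): return blobs(f,(100,120,40),(130,255,255),amin)
def down(yaw):  # tool z down, tool y along world direction yaw
    y=np.array([np.cos(yaw),np.sin(yaw),0]);z=np.array([0,0,-1.]);x=np.cross(y,z)
    q=R.from_matrix(np.c_[x,y,z]).as_quat(); return q[[3,0,1,2]]
def snap(manip,n,name):
    f=manip.grab_frame(n); pickle.dump(f,open(f"pics/{name}.pkl","wb")); cv2.imwrite(f"pics/{name}.png",f["color"][:,:,::-1]); return f
def load(n): return pickle.load(open(f"pics/{n}.pkl","rb"))
E
python3 - <<'E'
from h import *
from station import manip
a,b=load("scene0"),load("side0")
print(*blue(a),sep="\n");print();print(*blue(b),sep="\n")
for n,p,q in[("c",(277,221),(390,220)),("far?",(425,217),(224,205)),("n",(430,241),(260,192)),("knob_m",(228.5,240),(377,293)),("knob_p",(342,222),(315,210))]:
    print(n,*[x if np.isscalar(x) else x.round() for x in tri(a,p,b,q)],atd(a,*p).round(),atd(b,*q).round())
f=manip.grab_frame("wrist");p=np.array(f["pose"]);print(f["fx"],f["cx"],f["cy"]);s=manip.read_state()
q=s["eef_rot"];Rt=R.from_quat(q[[1,2,3,0]]).as_matrix();print((Rt.T@(p[:3,3]-s["eef_pos"])).round(1));print((Rt.T@p[:3,:3]).round(3))
E
```

```text
([299.6, 13.1], [287, 10, 26, 7, 145])
([430.4, 16.9], [414, 13, 34, 9, 207])
([298.1, 30.9], [286, 28, 25, 7, 127])
([210.5, 189.2], [203, 183, 16, 13, 114])
([196.3, 189.8], [192, 187, 10, 7, 47])
([425.6, 213.9], [420, 210, 12, 9, 80])
([275.9, 219.1], [269, 214, 15, 11, 117])
([104.2, 228.5], [84, 227, 43, 4, 115])
([430.4, 237.1], [424, 232, 14, 11, 109])

([220.8, 142.9], [212, 141, 23, 6, 68])
([258.4, 190.7], [251, 185, 16, 13, 176])
([222.7, 204.4], [215, 197, 16, 15, 196])
([389.9, 219.7], [380, 209, 22, 22, 373])
([390.7, 379.7], [361, 360, 58, 42, 1182])
c [636. -61. 182.] 1.1714851651978042 [647. -57. 192.] [627. -74. 192.]
far? [435. 320.  79.] 0.8378256714491958 [452. 319.  93.] [430. 304.  90.]
n [533. 336.  77.] 0.17931831271892248 [553. 333.  95.] [526. 318.  88.]
knob_m [ 584. -178.   86.] 93.50462429854444 [ 673. -184.  132.] [ 523. -189.  148.]
knob_p [563.  98. 141.] 5.043844240152311 [577.  98. 150.] [554.  84. 153.]
389.9276647014688 318.68913621575217 237.8139825710074
[  79.    -0.3 -141.7]
[[-0.001  0.95   0.311]
 [ 1.     0.001  0.002]
 [ 0.001  0.311 -0.95 ]]
```

Run:
```python
from h import *
from station import manip
Q=down(np.pi/2)
for n,p in [("t1",(450,325,260)),("t2",(520,325,260)),("s1",(590,-50,310)),("s2",(560,-110,330))]:
    manip.move_to(p,Q); manip.hold(.15); snap(manip,"wrist",n)
print(manip.read_state()["clock"])
x=np.hstack([cv2.resize(cv2.imread(f"pics/{n}.png"),(400,300)) for n in("t1","t2")]);
cv2.imwrite("pics/tt.png",x)
for n in("t1","t2","s1","s2"):print(n,blue(load(n),200))
```

```text
4.35
t1 [([312.0, 194.2], [287, 169, 51, 51, 1876]), ([331.6, 306.5], [307, 283, 45, 41, 1001])]
t2 [([312.4, 104.1], [286, 76, 54, 57, 2232]), ([328.9, 217.2], [307, 204, 46, 33, 704])]
s1 [([4.6, 60.2], [0, 43, 12, 35, 287]), ([295.5, 282.6], [274, 266, 47, 35, 915])]
s2 [([75.5, 52.5], [55, 31, 42, 45, 1485]), ([30.9, 92.0], [10, 72, 42, 42, 1352]), ([78.4, 98.3], [58, 78, 41, 42, 1355]), ([376.0, 314.5], [351, 291, 51, 47, 1719])]
```

View pics/tt.png

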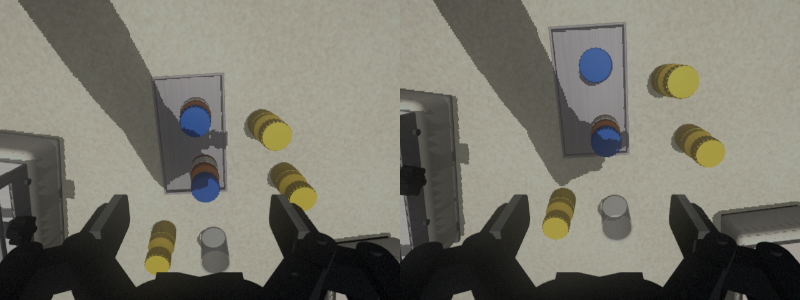

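View pics/s1.png

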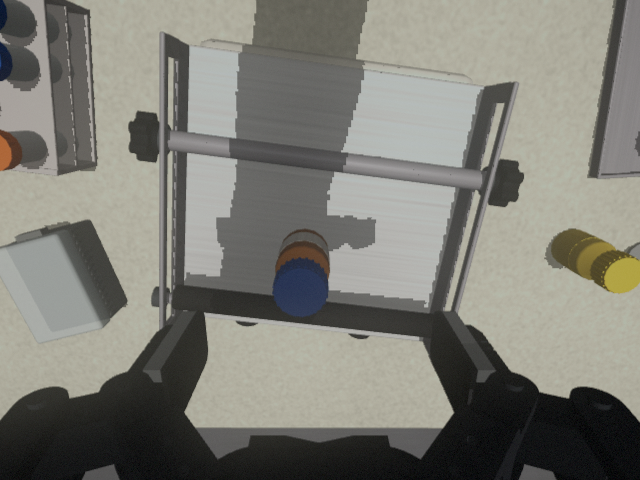

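Tray picture: the two blue caps are at about (312,194) and (326,300) in t1, with three yellow bottles and a clear beaker around them. The choice of the blue pair is confirmed.
Shaker picture (s1): the sliding bar runs from (165,141) to (487,181). The sleeve runs from (175,298) to (433,323), bottle c's cap is at (301,288), and the plate tops run (162,33)–(162,330) and (515,83)–(455,315).

```bash
cat >> h.py <<'E'
def cloud(f):
    v,u=np.mgrid[0:480,0:640]; z=f["range_z"]
    c=np.stack([(u-f["cx"])/f["fx"],-(v-f["cy"])/f["fy"],-np.ones_like(z)],-1)*z[...,None]
    return c@f["pose"][:3,:3].T+f["pose"][:3,3]
def caps(f,amin=200):
    W=cloud(f);m=cv2.inRange(cv2.cvtColor(f["color"],cv2.COLOR_RGB2HSV),(105,120,25),(128,255,255))
    n,l,s,_=cv2.connectedComponentsWithStats(m);out=[]
    for i in range(1,n):
        if s[i][4]<amin: continue
        k=(l==i)&(f["range_z"]>0);p=W[k];zt=np.percentile(p[:,2],80);top=k&(W[...,2]>zt-4)
        t=W[top];(cx,cy),r=cv2.minEnclosingCircle(t[:,:2].astype(np.float32))
        vv,uu=np.nonzero(top);(pu,pv),_=cv2.minEnclosingCircle(np.c_[uu,vv].astype(np.float32))
        out.append([round(x,1) for x in(cx,cy,zt,r,pu,pv)])
    return out
E
python3 - <<'E'
from h import *
F={n:load(n) for n in("t1","t2","s1","s2")}
for n in F:print(n,*caps(F[n]),sep="\n ")
for n in("s1","s2"):
    W=cloud(F[n]);v,u=np.mgrid[0:480,0:640]
    print(n,"platform z",np.median(W[(W[...,2]>85)&(W[...,2]<112)&(F[n]["range_z"]>0)][:,2]))
s=F["s1"]
for p in [(165,141),(487,181),(187,301),(425,322)]:
    q=onz(s,*p,138);print(p,q.round(1),atd(s,*p).round(1))
a,b=onz(s,165,141,138),onz(s,487,181,138);c,d=onz(s,187,301,138),onz(s,425,322,138)
for nm,(a,b) in{"bar":(a,b),"slv":(c,d)}.items():
  t=(b-a)/np.linalg.norm(b-a);nn=np.array([-t[1],t[0],0])
  for n in("s1","s2"):
    P=cloud(F[n])[F[n]["range_z"]>0];r=P-a
    k=(abs(r@nn)<14)&(r@t>8)&(r@t<np.linalg.norm(b-a)-8)&(P[:,2]>138)&(P[:,2]<152)
    zt=np.percentile(P[k][:,2],97);q=P[k];
    pf=np.polyfit(q[:,1],q[:,0],1);print(nm,n,k.sum(),"ztop",zt.round(1),"x=a*y+b",pf.round(3),"phi",-np.arctan(pf[0]).round(4))
E
```

```text
t1
 [434.8, 319.6, np.float64(92.6), 20.7, 312.1, 193.7]
 [532.9, 334.4, np.float64(92.6), 20.2, 328.9, 303.1]
t2
 [435.5, 319.4, np.float64(92.7), 20.3, 312.5, 104.0]
 [530.9, 333.4, np.float64(92.6), 19.5, 329.8, 226.0]
s1
 [473.6, -302.9, np.float64(117.3), 12.0, 0.0, 61.0]
 [634.1, -65.3, np.float64(192.6), 18.3, 297.5, 287.5]
s2
 [435.6, -309.9, np.float64(120.9), 17.2, 76.0, 52.5]
 [466.1, -353.4, np.float64(121.0), 17.4, 30.5, 92.5]
 [471.0, -314.5, np.float64(120.9), 17.5, 78.3, 98.7]
 [638.0, -63.7, np.float64(192.5), 21.1, 375.8, 313.6]
s1 platform z 101.07162244922756
s2 platform z 101.01776308943153
(165, 141) [ 533.5 -170.   138. ] [ 532.5 -164.8  151.6]
(487, 181) [564.8  86.2 138. ] [562.2  79.7 153. ]
(187, 301) [ 672.6 -167.3  138. ] [ 667.8 -163.8  147.3]
(425, 322) [693.6  47.1 138. ] [689.6  45.  144.9]
bar s1 6233 ztop 146.0 x=a*y+b [1.27000e-01 5.52921e+02] phi -0.1265
bar s2 5105 ztop 145.9 x=a*y+b [1.27000e-01 5.52703e+02] phi -0.1266
slv s1 4484 ztop 148.6 x=a*y+b [1.2600e-01 6.8774e+02] phi -0.1256
slv s2 2822 ztop 148.4 x=a*y+b [1.35000e-01 6.88629e+02] phi -0.1346
```

```bash
cat >> h.py <<'E'
PHI=-0.127; EX=np.array([np.cos(PHI),np.sin(PHI),0]);EY=np.array([-np.sin(PHI),np.cos(PHI),0])
S0=np.array([688.,0,0])   # point on sleeve axis line
def sh(p): r=np.asarray(p,float)-S0; return 85+r@EX, r@EY   # shaker x, y (offset)
E
python3 - <<'E'
from h import *
from station import manip
t1,t2,s1=load("t1"),load("t2"),load("s1")
print(tri(t1,(312.1,193.7),t2,(312.5,104)),tri(t1,(328.9,303.1),t2,(329.8,226)))
print("c",tri(s1,(301,288),load("s2"),(375.8,313.6)),sh((638,-63.7,0)))
for p in[(163,33),(161,250),(516,84),(470,280)]: print("plate",np.round(sh(onz(s1,*p,156)),1))
for p in[(145,136),(505,184)]: print("knob",np.round(sh(onz(s1,*p,138)),1))
print(np.round(manip.read_state()["joint_pos"],2))
for p in[(435,319.5,61),(532,334,61)]:
  for y in(PHI,PHI+np.pi): print(np.round(manip.solve_ik(p,down(y)),2))
E
```

```text
(array([434.9660922 , 319.54979973,  86.88870859]), np.float64(0.003964031366247401)) (array([528.68250535, 333.52883103,  98.25941486]), np.float64(0.5556701559617822))
c (array([637.30290901, -63.13185211, 187.68520576]), np.float64(2.220402675043043)) (np.float64(43.47085385491172), np.float64(-69.519925348492))
plate [-120.8 -183.3]
plate [  37.6 -184.2]
plate [-119.9   64.2]
plate [31.6 69.2]
knob [ -48.6 -203.7]
knob [-47.6  85. ]
[-0.31  0.15  0.02  1.44  0.   -0.31]
[ 0.51  0.28 -0.42  0.88  0.    2.21]
[ 0.51  0.28 -0.42  0.88  0.   -0.93]
[ 0.46  0.41 -0.22  0.94  0.    2.16]
[ 0.46  0.41 -0.22  0.94  0.   -0.99]
```

```bash
cat >> h.py <<'E'
Q=down(PHI+np.pi)
def target(xs,ys,z): p=S0+EX*(xs-85)+EY*ys; return np.array([p[0],p[1],z])
def pick(m,x,y):
    m.move_to((x,y,150),Q); m.move_l((x,y,61),rate=120,stop_force=8)
    m.grab(30); m.hold(.2); s=m.read_state(); print("grip",s["grip_width"],s["grasp_force"],s["eef_pos"].round(1))
    m.move_l((x,y,260),rate=200); s=m.read_state(); print("lifted",s["grip_width"],s["wrist_force"].round(2))
def place(m,p):
    m.move_to((p[0],p[1],260),Q); m.move_l((p[0],p[1],172),rate=150); m.hold(.2)
    r=m.move_l((p[0],p[1],157),rate=12,stop_force=2); s=m.read_state(); print("down",r,s["eef_pos"].round(1),s["wrist_force"].round(2))
    m.ungrasp(); m.hold(.2); m.move_l((p[0],p[1],250),rate=120)
E
python3 - <<'E'
from h import *
from station import manip
pick(manip,435,319.5)
snap(manip,"side","side1")
print(manip.read_state()["clock"])
E
```

```text
grip 39.164898225766144 30.13229727745056 [435.3 319.8  61.7]
lifted 39.04299313266352 [-0.07  0.13 -0.58]
8.8833
```

Run:
```python
from h import *
from station import manip
manip.hold(.1);print(manip.read_state()["wrist_force"],manip.read_state()["grasp_force"])
cv2.imwrite("pics/c1.png",cv2.resize(cv2.imread("pics/side1.png")[60:260,120:420],None,fx=2,fy=2))
```

```text
[ 0.38035383  0.77343361 -0.53328887] 30.279017686843872
```

View pics/c1.png

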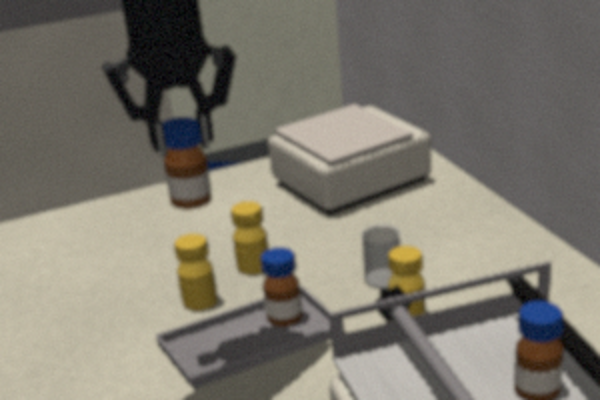

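The crop shows the bottle held upright in the fingers, cap at (183,133), and the other bottle still in the tray.

Run:
```python
from h import *
from station import manip
place(manip,target(48,-139.5,0))
s=snap(manip,"wrist","w1");print(caps(s));print(manip.read_state()["clock"])
pick(manip,532.2,334)
print(manip.read_state()["clock"])
```

```text
down True [ 633.5 -133.7  161.7] [1.15 0.12 3.87]
[[633.7, -134.5, np.float64(192.5), 20.7, 317.8, 259.4], [638.6, -64.0, np.float64(192.4), 20.9, 325.6, 368.1]]
14.2333
grip 39.06442843417149 30.7132887840271 [532.8 334.3  61.8]
lifted 39.37137460883336 [-0.24  0.11 -2.23]
18.7417
```

Run:
```python
from h import *
from station import manip
place(manip,target(48,0.3,0))
manip.move_to((570,-30,320),down(PHI+np.pi/2)); manip.grab(30); manip.hold(.1)
s=snap(manip,"wrist","w2")
for c in caps(s):print(c,np.round(sh((c[0],c[1],0)),1))
print(manip.read_state()["clock"],manip.read_state()["wrist_force"])
```

```text
down True [651.2   5.  161.8] [ 0.24 -0.36  5.46]
[607.3, -60.4, np.float64(192.5), 49.3, 286.4, 311.4] [ 12.6 -70.1]
[632.9, -134.1, np.float64(192.7), 21.1, 198.3, 317.4] [  47.3 -140. ]
[617.8, -2.2, np.float64(192.5), 55.1, 376.5, 317.0] [ 15.6 -11.1]
25.7083 [-0.62124444 -1.25721152 -0.22329494]
```

View pics/w2.png

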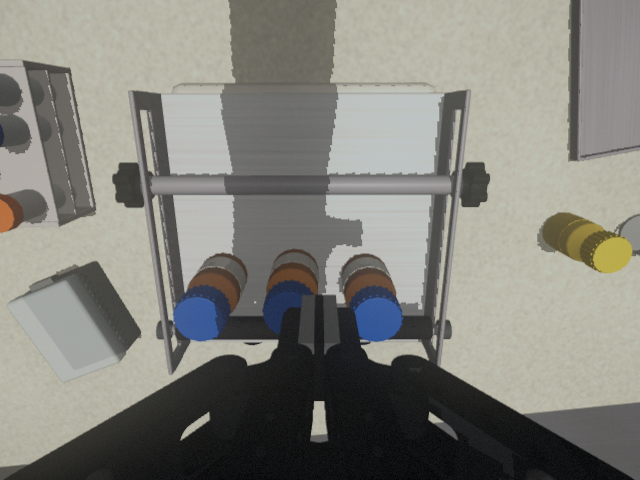

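All three bottles stand upright against the sleeve, caps at (201,317), (290,305) and (378,315). The sliding bar is at row 185, its middle at about (301,185). Next is the push at the middle of the bar, with the tool tilted slightly back to clear the caps.

```bash
cat >> h.py <<'E'
th=0.21;_z=EX*np.sin(th)-np.array([0,0,np.cos(th)]);_q=R.from_matrix(np.c_[np.cross(EY,_z),EY,_z]).as_quat();QP=_q[[3,0,1,2]]
YM=-59.3
def fx(m,n=5):
    w=[]
    for _ in range(n): w.append(m.read_state()["wrist_force"]); m.hold(.04)
    return np.mean(w,0)
E
python3 - <<'E'
from h import *
from station import manip
w2=load("w2");print("b",np.round(sh(onz(w2,378,315,192.5)),1),"bar ends",np.round(sh(onz(w2,150,185,138)),1),np.round(sh(onz(w2,453,185,138)),1))
manip.move_to(target(-98,YM,240),QP); manip.move_l(target(-98,YM,126),rate=120,stop_force=8); manip.hold(.3)
w0=fx(manip);np.save("w0.npy",w0);print("w0",w0.round(2))
r=manip.move_l(target(-25,YM,126),rate=30,stop_force=8);s=manip.read_state()
print(r,np.round(sh(s["eef_pos"]),1),s["eef_pos"].round(1),((fx(manip)-w0)@EX).round(2),s["clock"])
f=snap(manip,"wrist","w3");snap(manip,"side","side3")
E
```

```text
b [43.7  0.4] bar ends [ -48.2 -186.8] [-47.9  66.7]
w0 [-0.06  0.12 -0.13]
False [-25.1 -59.3] [571.3 -44.9 126. ] -0.6 30.4167
```

View pics/w3.png

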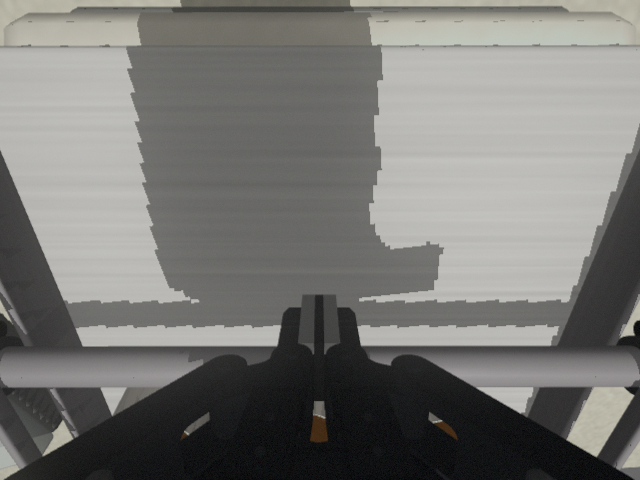

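The closed fingers, at (319,300), sit behind the bar at row 365 and centred on it. The bar moves with them and both knobs are free. I continue the push slowly.

Run:
```python
from h import *
from station import manip
w0=np.load("w0.npy")
manip.move_l(target(-10,YM,126),rate=25,stop_force=8)
r=manip.move_l(target(14,YM,126),rate=8,stop_force=8);manip.hold(.3)
s=manip.read_state();x=sh(s["eef_pos"])[0]
F=-(fx(manip)-w0)@EX;print(r,x,F,s["clock"])
for i in range(10):
    if abs(F-12)<.5 or F>16: break
    x+=np.clip((12-F)/3,-1.5,1.5)*.8; manip.move_l(target(x,YM,126),rate=5);manip.hold(.3)
    F=-(fx(manip,8)-w0)@EX; print(round(x,2),round(F,2),np.round(sh(manip.read_state()["eef_pos"]),2))
print((fx(manip)-w0).round(2),manip.read_state()["clock"])
snap(manip,"side","side4");snap(manip,"scene","scene4")
A=cv2.imread("pics/side4.png")[150:350,250:500];B=cv2.imread("pics/scene4.png")[160:320,190:390]
cv2.imwrite("pics/v4.png",np.hstack([cv2.resize(A,(400,320)),cv2.resize(B,(400,320))]))
```

```text
True 5.162315125723907 -0.11251565824046592 33.9167
6.36 0.36 [  6.34 -59.3 ]
7.56 5.32 [  6.84 -59.25]
8.76 6.28 [  7.62 -59.27]
9.96 7.73 [  8.19 -59.25]
11.1 9.0 [  8.69 -59.23]
11.9 9.64 [  8.98 -59.19]
12.53 10.47 [  9.28 -59.19]
12.94 11.34 [  9.43 -59.16]
13.11 11.69 [  9.45 -59.17]
[-11.32   1.29   5.58] 43.4083
```

View pics/v4.png

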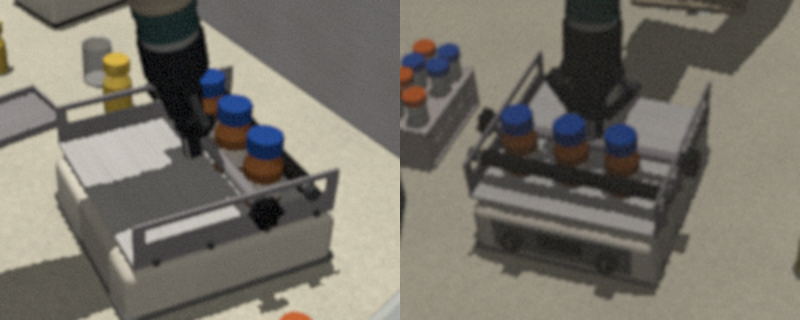

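All three bottles stand upright and evenly spaced between the bar and the sleeve, with caps at (517,122), (570,131) and (621,141) in the right half. The gripper is at the bar's middle and both knobs are free. One steadiness check, then I hand in.

Run:
```python
from h import *
from station import manip
w0=np.load("w0.npy"); manip.hold(.7); F=-(fx(manip,8)-w0)@EX; print(F,manip.read_state()["eef_pos"].round(2))
a,b=load("scene4"),load("side4"); print([c[0] for c in blue(a,60)],[c[0] for c in blue(b,60)])
if 11<F<13: print(manip.finish_job())
```

```text
11.746641567811327 [605.59 -49.12 124.66]
[[430.6, 16.9], [210.5, 189.2], [247.7, 217.3], [274.4, 222.7], [299.7, 227.7], [104.1, 228.5]] [[220.7, 143.0], [390.5, 211.7], [415.0, 238.4], [390.7, 379.7]]
the job is handed in; nothing more can be done
None
```

The job is handed in: the three bottles stand upright, about 70 mm apart, between the foam sleeve and the clamp bar. The row sits about 10 mm off centre because it is spaced from the middle bottle. The arm is holding the bar at its middle with a steady push of about 11.7 N, and both knobs are free for you to tighten.

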